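# Push a row of spacer blanks home to the vice's work stop

## Robot

A 6-joint arm with a two-finger parallel gripper is mounted at the origin on the work surface. World frame = base frame: x ahead of the robot, y to its left, z up, the work surface at z = 0. Lengths are in mm, angles in rad, forces in N, time in s.
With the tool pointing down it reaches from about 400 to 925 mm from the base axis. Payload 12.5 kg.
Tool frame: the origin (TCP) lies at the very end of the fingers, on their centre line; the grasp point (between the pads) lies 19 mm behind it; z points along the fingers, y is the line along which they close (so a half turn about z gives the same grasp; the last joint's range is limited). The gripper opens to 95 mm and grips with 3 to 60 N. Pads are 20 mm wide; open, the fingers measure 119 mm over their backs; the gripper's body (75 mm by 180 mm) begins 59 mm behind the grasp point.
Start: joints at [-1.4, 0.491, 1.559, -0, 1.092, -0.106], TCP at [170.822, -601.221, 214.661] pointing down, gripper open.
Joint ranges: [-3.1, 3.1], [-0.84, 2.19], [0.05, 2.79], [-1.13, 4.28], [0.06, 2.93], [-2.69, 2.69]. Speed limits (rad/s): [2.22, 2.22, 2.79, 3.14, 3.14, 3.14].

## Interface

Orientations are given as [roll, pitch, yaw] about the fixed x, y, z axes, in that order (R = Rz(yaw) Ry(pitch) Rx(roll)).
In Python, from cell import state, imaging, env, spot_in, mark_of gives the robot as it stands. The module is installed in compiled form; this text tells all that it offers.
- The arm moves only by the tool step_arm, never from a script. Its argument "increments" is a list of rows, each an object with "slide": the shift along the tool's x, y, z in m, a list of three; "roll": the turn about the tool's z in rad. A call has 1 to 5 rows; each row is the pose to reach, as a shift and turn from the pose commanded when the call began, along the tool's axes at that moment; what a row does not reach only later rows make up. A row lasts 1/8 s, in which the tool goes at most 62.5 mm and 10.7 degrees, less where a joint would pass 70% of its speed; a pose out of reach is approached as far as the arm can. A call with a gripper value outside its range is refused whole. "fingers" is the opening, from 0 (shut) to 1 (fully open), set as the call begins (left out, the last holds). The fingers move at their own pace and stop on an object; the grip force is fixed at half the most. Time passes only in rows, so rows that repeat a pose let the fingers close. It gives the time, the measured TCP pose, the force, the opening and the grip force at its end, in the units of the state.
- state(): the state, without advancing time (a new reading comes with each control period).
- imaging.read_camera(name): name is "scene" or "top" or "wrist"; returns a dict with "color" (400x640x3 uint8, red, green, blue), "z_map" (400x640 float32, mm along the optical axis (not along the pixel's ray), 0 where there is no reading), "intrinsics" (3x3 intrinsics, pixels), "camera_from_world" (4x4, takes a point from world to camera coordinates). Camera axes: x right, y up, looking along -z (the intrinsics and any distortion apply to the point x, -y, -z); pixel columns grow to the right and rows downward; lengths in mm; the calibration is good to about 2 mm. A picture is of the moment at which its call begins.
- env.job_done(): hands the job in; it is judged then, once.
Trained networks look in the newest picture that a camera, given by its name, has taken for a name from the list of things; names that differ only in an ending like _2 or _b are one class to them, and where a whole thing is asked for, a point or a joint stands for the part that bears it (a point fixed in the world has none). Each returns a list of dicts, best first, with "confidence" (0 to 1); they miss things now and then, are a little off and sometimes report something else, mostly with a low value. They report only what shows in the picture. A call takes as long as a camera call. They do not tell look-alikes from the thing itself.
- spot_in(camera, target): "bbox" ([left, top, right, bottom] in pixels, round what is visible of it).
- mark_of(camera, target): "uv" ([column, row] in pixels: a listed point, or the origin of a listed thing).
The state is a dict: "t": time; "joints": joint angles; "qvel": joint speeds; "tau": joint torques, N m; "eef_pos": TCP position; "tcp_rot": TCP orientation; "ft_force": force on the tool from outside, world axes, zero at the start; "moment": the same for the moment, N m; "opening": opening from 0.0 (shut) to 1.0 (fully open); "grip_force": force on a finger pad.
Only numpy, scipy, OpenCV 4.12 (cv2) and the standard library are available. Lean on these libraries where they do the work, as an engineer would, in place of code of your own. Each camera call takes 0.05 s, during which the arm holds its last target. There are 200 camera calls.

## Task

Push the row of four brass blanks along the parallels in the green drill vice, together as one row, until the first is fully home against the work stop and no gaps are left. Then push the sliding jaw up until it bears on the blanks and holds them flat against the fixed jaw, ready for drilling. Only push with the fingers: do not pick up or tip the blanks, and leave the other tools and parts on the bench alone.

Things in the scene. Friction and masses are not known exactly. Their poses are not given: they have to be found in the camera images.
- vice: green quick-action drill-press vice, fixed. Origin on the bench top below the middle of the fixed jaw's steel face, which is the plane x = 0. x points from the sliding jaw to the fixed jaw, y along the jaws, z up. Jaws 160 mm long (y -80 to +80 mm), tops 77 mm above the bench; bed between them 45 mm above the bench
- rail (a point): loading (+y) end of the rail, on its top, midway between its two strips: two ground steel parallels, 8 mm thick and 14 mm high, fixed on the bed at x = -5 and -35 mm and running from y = -74 to +126 mm in the vice's frame. Their tops are 59 mm above the bench; axes as the vice's
- stop_face (a point): centre of the flat round end (16 mm diameter) of the work stop's screw, 72 mm above the bench, held by a dark bracket at the -y end of the fixed jaw: the end stop. It faces the vice's +y; axes as the vice's; it lies at x = -23, y = -74 mm in the vice's frame
- fixed_jaw (a point): middle of the top edge of the fixed jaw's face, 77 mm above the bench; axes as the vice's
- sliding_jaw (a joint): opening between the faces of the two jaws in m: 0 with the jaws together, 0.115 fully open. The jaw slides on the bed with about 4 N of friction (more when moved fast) and stays where it is left
- jaw_back (a point): middle of the back face of the sliding jaw (the side away from the fixed jaw), 61 mm above the bench; the face is 158 mm long and spans 45 to 77 mm above the bench; the jaw is 45 mm thick; axes as the vice's. Below it, under 52 mm above the bench, a 14 mm thick spindle runs back through a low bracket (at x = -219 mm in the vice's frame) to a small cross handle
- blank1: the leading blank, nearest the stop: a loose brass spacer blank, 46 mm across the rail (its own x) x 22 mm along the rail (its own y) x 26 mm high, about 0.2 kg, origin at the centre of its underside. It lies on the two parallels; the four touch face to face in a row beside the fixed jaw
- blank2: the second blank: a loose brass spacer blank, 46 mm across the rail (its own x) x 22 mm along the rail (its own y) x 26 mm high, about 0.2 kg, origin at the centre of its underside. It lies on the two parallels; the four touch face to face in a row beside the fixed jaw
- blank3: the third blank: a loose brass spacer blank, 46 mm across the rail (its own x) x 22 mm along the rail (its own y) x 26 mm high, about 0.2 kg, origin at the centre of its underside. It lies on the two parallels; the four touch face to face in a row beside the fixed jaw
- blank4: the last blank, at the tail of the row: a loose brass spacer blank, 46 mm across the rail (its own x) x 22 mm along the rail (its own y) x 26 mm high, about 0.2 kg, origin at the centre of its underside. It lies on the two parallels; the four touch face to face in a row beside the fixed jaw
- oil_bottle: bystander, loose: yellow oil bottle with a red cap, 44 mm diameter, 115 mm tall, origin under its centre
- sample: bystander, loose: steel drilled sample block standing on the bench, 46 x 22 x 26 mm, origin under its centre
- punch: bystander, loose: dark steel centre punch lying on the bench, 120 mm long along its own x, 13 mm thick, origin under its middle
- hammer: bystander, loose: hammer lying on the bench along its own x
- file: bystander, loose: flat file lying on the bench, pale wooden handle, 360 mm long along its own x (from -190 to +170 mm)
- try_square: bystander, loose: engineer's try square lying flat: stock 110 mm along its own x from the origin, blade 150 mm along y at the far end
- hacksaw: bystander, loose: yellow hacksaw lying flat, about 370 mm long along its own x, 105 mm wide
- brush: bystander, loose: bench brush lying on the bench along its own x
Not all that is in view belongs to the job. What is shaped like the blank3 but orange or pink is not meant.

How it is judged (in metres and radians):
On the way, in this order (a step that is already met when the one before it is completed fails the run):
1. the row is pushed home against the work stop while the sliding jaw is still open (y of blank1 in the frame of stop_face below 0.013 m and y of blank2 in the frame of stop_face below 0.0354 m and y of blank3 in the frame of stop_face below 0.0578 m and y of blank4 in the frame of stop_face below 0.0802 m and z of blank1 in the frame of vice between 0.057 and 0.0615 m and z of blank2 in the frame of vice between 0.057 and 0.0615 m and z of blank3 in the frame of vice between 0.057 and 0.0615 m and z of blank4 in the frame of vice between 0.057 and 0.0615 m and value of joint sliding_jaw above 0.051 m), for 0.2 s.
2. the sliding jaw is pushed up against the blanks (value of joint sliding_jaw below 0.048 m), for 0.2 s.
At the end, for the whole second after the job is handed in: The leading blank is within 2 mm of the work stop and each following blank within 2 to 3.2 mm of its place in a closed row; all four lie flat on the parallels, flush with the fixed jaw (within 2.5 mm, 0.05 rad) and at rest; the jaw opening is under 48 mm (the blanks are 46 mm across) (y of blank1 in the frame of stop_face below 0.013 m and y of blank2 in the frame of stop_face below 0.0354 m and y of blank3 in the frame of stop_face below 0.0578 m and y of blank4 in the frame of stop_face below 0.0802 m and z of blank1 in the frame of vice between 0.057 and 0.0615 m and z of blank2 in the frame of vice between 0.057 and 0.0615 m and z of blank3 in the frame of vice between 0.057 and 0.0615 m and z of blank4 in the frame of vice between 0.057 and 0.0615 m and x of each of blank1, blank2, blank3, blank4 in the frame of vice above -0.0255 m and angle between the y axis of each of blank1, blank2, blank3, blank4 and the y axis of vice, either way round below 0.05 rad and linear speed of each of blank1, blank2, blank3, blank4 below 0.005 m/s and value of joint sliding_jaw below 0.048 m); the robot touches nothing.
It fails at once if a blank is lifted off the parallels (by more than 6 mm) or tipped over (z of any of blank1, blank2, blank3, blank4 in the frame of vice above 0.065 m or angle between any of blank1, blank2, blank3, blank4's own z axis and vertical above 0.3 rad).
It fails at once if a blank falls off the parallels (z of any of blank1, blank2, blank3, blank4 in the frame of vice below 0.054 m).
It fails at once if a bystander is moved by more than 20 mm (distance of any of oil_bottle, sample, punch, hammer, file, try_square, hacksaw, brush from where it was at the start of the episode above 0.02 m).
It also fails if it takes over 48 s, if anything falls off the work surface, if the arm or the gripper's body presses on something with over 40 N, if the wrist force passes 120 N, or if a joint passes its speed limit or range.

## Working session

There is one attempt and no reset: what is moved stays moved. The work goes in short steps, Python scripts to look and compute and a tool call to move; the robot and the scene stay as the last step left them, time stands still between calls to the robot, and variables do not carry over. Pictures are saved under pics/ and viewed, at most 10 in all, crops included, and the job is handed in when it is done.

Besides the shell and the picture viewer there is one more tool, called as a command line: name --argument value ..., lists and objects as JSON in quotes. step_arm: Moves the arm, as the interface text tells. Its arguments: {"type":"object","properties":{"increments":{"type":"array"},"fingers":{"type":"number"}},"required":["increments"]}

```bash
mkdir -p pics; cat > h.py <<'E'
import numpy as np, cv2
from cell import state, imaging, env, spot_in, mark_of
def ray(c,uv):
    K=np.array(c["intrinsics"]);T=np.array(c["camera_from_world"])
    d=np.linalg.inv(K)@np.array([uv[0],uv[1],1.]);d=np.array([d[0],-d[1],-1.])  # per unit depth
    R=T[:3,:3];return -R.T@T[:3,3],R.T@d
def at_z(c,uv,z):
    o,d=ray(c,uv);return o+d*(z-o[2])/d[2]
def at_d(c,uv):
    o,d=ray(c,uv);return o+d*c["z_map"][int(round(uv[1])),int(round(uv[0]))]
def proj(c,p):
    K=np.array(c["intrinsics"]);T=np.array(c["camera_from_world"])
    q=T[:3,:3]@np.array(p)+T[:3,3];q=K@np.array([q[0],-q[1],-q[2]]);return q[:2]/q[2]
def save(c,n): cv2.imwrite(f"pics/{n}.png",c["color"][:,:,::-1])
E
python3 - <<'E'
from h import *
np.set_printoptions(precision=1,suppress=True)
s=state();print(s["t"],s["eef_pos"],s["tcp_rot"],s["ft_force"])
zz=dict(vice=0,rail=59,stop_face=72,fixed_jaw=77,jaw_back=61,blank1=59,blank2=59,blank3=59,blank4=59)
for n in ["top","scene"]:
    c=imaging.read_camera(n);save(c,n+"0")
    for t,z in zz.items():
        for m in mark_of(n,t)[:3]: print(n,t,np.array(m["uv"]),round(m["confidence"],2),at_z(c,m["uv"],z))
E
```

```text
0.0 [ 170.8 -600.9  214. ] [-3.1 -0.   0.3] [-0.2  0.1 -0.5]
top vice [307.3 184.7] 0.72 [621.   51.2   0. ]
top rail [265.3 177.2] 0.66 [634.5 195.4  59. ]
top stop_face [323.1 190.7] 0.94 [586.2  -5.4  72. ]
top fixed_jaw [306.7 179.3] 0.93 [624.5  51.   77. ]
top fixed_jaw [293.2 185.8] 0.72 [601.4  96.8  77. ]
top jaw_back [293.9 218.2] 0.84 [492.1  93.3  61. ]
top jaw_back [443.5 176.1] 0.29 [ 643.5 -422.5   61. ]
top blank1 [351.7 191. ] 0.68 [ 588.5 -104.2   59. ]
top blank1 [307.7 185.9] 0.66 [605.   47.9  59. ]
top blank1 [242.2 173.3] 0.65 [647.6 276.1  59. ]
top blank2 [351.7 191. ] 0.68 [ 588.5 -104.2   59. ]
top blank2 [307.7 185.9] 0.66 [605.   47.9  59. ]
top blank2 [242.2 173.3] 0.65 [647.6 276.1  59. ]
top blank3 [351.7 191. ] 0.68 [ 588.5 -104.2   59. ]
top blank3 [307.7 185.9] 0.66 [605.   47.9  59. ]
top blank3 [242.2 173.3] 0.65 [647.6 276.1  59. ]
top blank4 [351.7 191. ] 0.68 [ 588.5 -104.2   59. ]
top blank4 [307.7 185.9] 0.66 [605.   47.9  59. ]
top blank4 [242.2 173.3] 0.65 [647.6 276.1  59. ]
scene vice [368.  191.6] 0.2 [572.3 168.9  -0. ]
scene rail [384.
[... 278 characters left out ...]
19 [787.3 191.4  77. ]
scene jaw_back [336.2 164.2] 0.86 [487.8  99.   61. ]
scene blank1 [348.1 268.3] 0.73 [824.8  -8.8  59. ]
scene blank1 [365.1 190.3] 0.61 [610.3 136.3  59. ]
scene blank1 [422.4 201.8] 0.61 [704.8 265.9  59. ]
scene blank2 [348.1 268.3] 0.73 [824.8  -8.8  59. ]
scene blank2 [365.1 190.3] 0.61 [610.3 136.3  59. ]
scene blank2 [422.4 201.8] 0.61 [704.8 265.9  59. ]
scene blank3 [348.1 268.3] 0.73 [824.8  -8.8  59. ]
scene blank3 [365.1 190.3] 0.61 [610.3 136.3  59. ]
scene blank3 [422.4 201.8] 0.61 [704.8 265.9  59. ]
scene blank4 [348.1 268.3] 0.73 [824.8  -8.8  59. ]
scene blank4 [365.1 190.3] 0.61 [610.3 136.3  59. ]
scene blank4 [422.4 201.8] 0.61 [704.8 265.9  59. ]
```

```bash
python3 - <<'E'
import cv2
for n,(a,b,c,d) in dict(top0=(220,380,140,260),scene0=(260,460,130,290)).items():
    i=cv2.imread(f"pics/{n}.png")[c:d,a:b];k=4 if n=="scene0" else 5
    cv2.imwrite(f"pics/{n}_c.png",cv2.resize(i,None,fx=k,fy=k,interpolation=cv2.INTER_CUBIC))
E
```

```text
(no output)
```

View pics/top0_c.png

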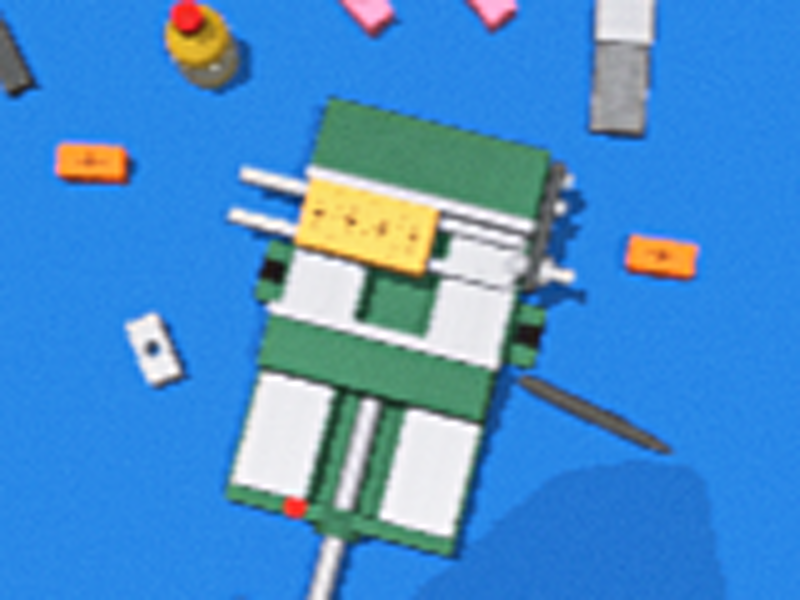

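View pics/scene0_c.png

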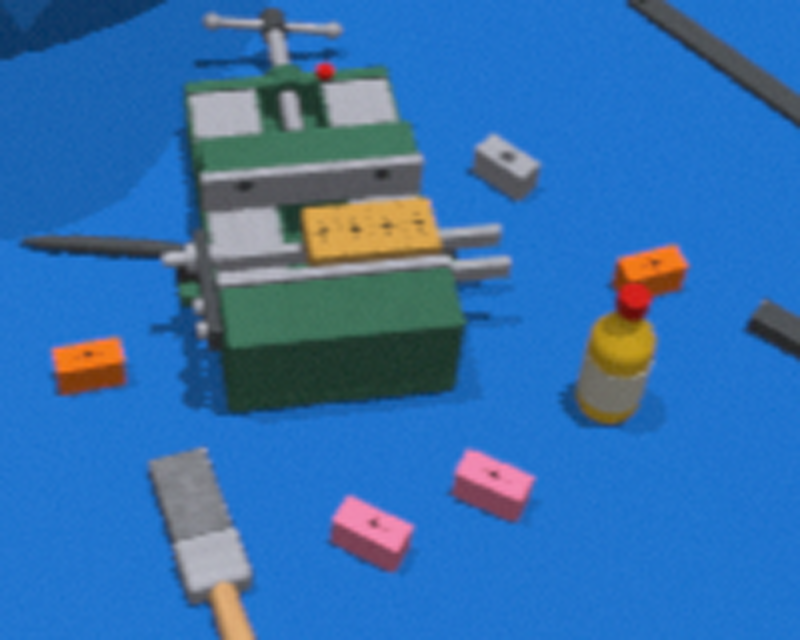

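View pics/top0.png

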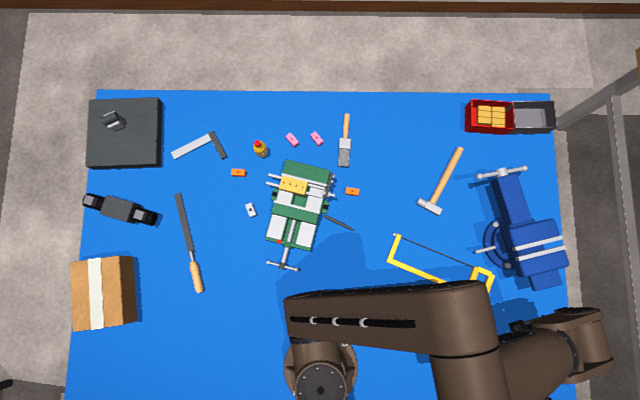

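The top crop shows the brass-yellow row at about (293,186) in the full picture, beside the fixed jaw, with its tail to the left (+y). The stop is at (323,191) and the sliding jaw at about (296,212), well open. Orange look-alikes are at (238,173) and (352,191), pink ones at (292,139) and (317,138), and all four lie loose on the bench. Only the yellow row sits on the parallels, so those are the four blanks. Next I compute a move to put the wrist camera above it.

```bash
cat >> h.py <<'E'
from scipy.spatial.transform import Rotation as Ro
def totool(dw):
    s=state();return Ro.from_euler("xyz",s["tcp_rot"]).inv().apply(dw)
def goto(p): 
    s=state();return np.round(totool(np.array(p)-s["eef_pos"])/1000,4)
def brass(c,lo=75,hi=95):
    hsv=cv2.cvtColor(c["color"],cv2.COLOR_RGB2HSV)
    m=cv2.inRange(hsv,(18,90,90),(32,255,255))
    n,l,st,_=cv2.connectedComponentsWithStats(m)
    out=[]
    for i in range(1,n):
        if st[i,4]<60: continue
        v,u=np.nonzero(l==i)
        P=np.array([at_d(c,(a,b)) for a,b in zip(u,v)])
        k=(P[:,2]>lo)&(P[:,2]<hi)
        if k.sum()>40:
            T=np.array([at_z(c,(a,b),85.)[:2] for a,b in zip(u[k],v[k])])
            out.append((len(u),u.mean(),v.mean(),cv2.minAreaRect(T.astype(np.float32)),np.median(P[k][:,2])))
    return out
E
python3 - <<'E'
from h import *
print(state()["tcp_rot"])
for n in ["top","scene"]:
    c=imaging.read_camera(n)
    for b in brass(c): print(n,b)
w=imaging.read_camera("wrist");T=w["camera_from_world"];o,d=ray(w,(320,200));print(w["intrinsics"],o,d)
print(totool(o-state()["eef_pos"]),totool(d))
for p in [(600,80,330),(570,90,330)]: print(goto(p))
E
```

```text
[3.14147551e+00 4.62649377e-06 2.76746696e-01]
top (92, np.float64(259.57608695652175), np.float64(148.41304347826087), ((735.0426635742188, 217.8374786376953), (26.823837280273438, 35.24930953979492), 24.71293067932129), np.float64(82.21318226821677))
top (341, np.float64(293.11143695014664), np.float64(184.7565982404692), ((603.7572021484375, 97.83814239501953), (87.73524475097656, 45.22323226928711), 76.29012298583984), np.float64(84.73186861218187))
scene (451, np.float64(351.39467849223945), np.float64(187.2039911308204), ((607.2457275390625, 96.44145965576172), (87.25184631347656, 50.19434356689453), 76.00099182128906), np.float64(82.92090280534472))
scene (198, np.float64(414.74242424242425), np.float64(216.3030303030303), ((749.1923217773438, 214.21995544433594), (32.982173919677734, 33.40629959106445), 9.573687553405762), np.float64(81.24406018206349))
[[336.22376051   0.         317.07144663]
 [  0.         336.22376051 199.63117278]
 [  0.           0.           1.        ]] [ 245.53478092 -579.53039577  385.38684535] [-0.26509872 -0.08449102 -0.96055245]
[  77.81462087   -0.42587991 -170.73941204] [-0.27808918  0.00876943  0.96055535]
[ 0.599  -0.538  -0.1154]
[ 0.5729 -0.5558 -0.1154]
```

step_arm --increments '[{"slide":[0.045,-0.04,-0.012],"roll":0},{"slide":[0.09,-0.08,-0.024],"roll":0},{"slide":[0.135,-0.12,-0.036],"roll":0},{"slide":[0.18,-0.16,-0.048],"roll":0},{"slide":[0.225,-0.2,-0.06],"roll":0}]' --fingers 0

```text
t: 1.78
eef_pos: [333.3, -345.7, 275.2]
tcp_rot: [3.141, -0.0, 0.276]
ft_force: [0.6, -0.4, 0.1]
opening: 0.53
grip_force: 0.0
```

step_arm --increments '[{"slide":[0.045,-0.04,-0.005],"roll":0},{"slide":[0.09,-0.08,-0.01],"roll":0},{"slide":[0.135,-0.12,-0.015],"roll":0},{"slide":[0.18,-0.16,-0.02],"roll":0},{"slide":[0.225,-0.2,-0.026],"roll":0}]'

```text
t: 2.4
eef_pos: [495.2, -91.6, 301.0]
tcp_rot: [3.141, -0.0, 0.277]
ft_force: [0.5, -1.7, 0.8]
opening: 0.027
grip_force: 0.0
```

step_arm --increments '[{"slide":[0.045,-0.039,0],"roll":0.13},{"slide":[0.09,-0.078,0],"roll":0.26},{"slide":[0.135,-0.117,0],"roll":0.39},{"slide":[0.18,-0.155,0],"roll":0.518},{"slide":[0.18,-0.155,0],"roll":0.518}]'

```text
t: 3.02
eef_pos: [626.2, 107.9, 299.5]
tcp_rot: [-3.142, 0.001, -0.239]
ft_force: [-0.2, 0.2, -0.7]
opening: 0.007
grip_force: 0.0
```

```bash
python3 - <<'E'
from h import *
np.set_printoptions(precision=1,suppress=True)
c=imaging.read_camera("wrist");save(c,"w1")
for b in brass(c): print(b)
for t,z in dict(rail=59,stop_face=72,fixed_jaw=77,jaw_back=61).items():
    for m in mark_of("wrist",t)[:2]: print(t,np.array(m["uv"]),round(m["confidence"],2),at_z(c,m["uv"],z),at_d(c,m["uv"]))
E
```

```text
(965, np.float64(202.34922279792747), np.float64(96.1979274611399), ((739.0294799804688, 214.94776916503906), (33.35732650756836, 37.55476760864258), 72.54318237304688), np.float64(81.92569246006474))
(2840, np.float64(329.2739436619718), np.float64(188.02605633802816), ((603.5639038085938, 98.16099548339844), (88.87921905517578, 46.257633209228516), 76.29232025146484), np.float64(85.67003287252015))
rail [249.3 180.1] 0.8 [631.1 194.1  59. ] [621.1 209.    0.7]
stop_face [413.5 184.7] 0.77 [580.5  -1.7  72. ] [579.7  -2.3  69.3]
fixed_jaw [355.6 171.7] 0.68 [614.1  63.8  77. ] [615.8  64.3  84.7]
jaw_back [354.6 264.5] 0.79 [486.9  90.1  61. ] [656.8  89.8 384.6]
```

View pics/w1.png

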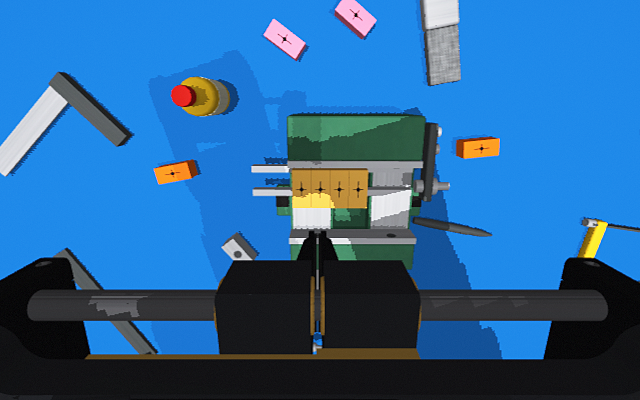

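The wrist picture shows the brass row at (329,188), 89 x 46 mm at yaw -0.239, with clear parallels to its left and the stop screw at about (430,187). The measured points agree: rail to stop is (2.8, 202) against the nominal (3, 200). Blank1 has about 58 mm to go. I'll come down behind the tail.

step_arm --increments '[{"slide":[-0.02,-0.059,0],"roll":0},{"slide":[-0.02,-0.059,0.06],"roll":0},{"slide":[-0.02,-0.059,0.12],"roll":0},{"slide":[-0.02,-0.059,0.18],"roll":0},{"slide":[-0.02,-0.059,0.22],"roll":0}]'

```text
t: 3.9
eef_pos: [619.0, 165.5, 78.6]
tcp_rot: [3.141, 0.001, -0.242]
ft_force: [1.0, -0.4, 0.4]
opening: 0.006
grip_force: 0.0
```

step_arm --increments '[{"slide":[0,0,0.006],"roll":0},{"slide":[0,0,0.012],"roll":0},{"slide":[0,0,0.012],"roll":0}]'

```text
t: 4.28
eef_pos: [620.5, 166.7, 70.1]
tcp_rot: [-3.141, -0.002, -0.241]
ft_force: [0.1, 1.0, -1.1]
opening: 0.007
grip_force: 0.0
```

```bash
python3 - <<'E'
from h import *
s=state();print(s["eef_pos"],s["tcp_rot"],s["ft_force"],s["opening"])
th=-0.239;ux=np.array([np.cos(th),np.sin(th)]);uy=np.array([-ux[1],ux[0]])
d=np.array(s["eef_pos"][:2])-[580.5,-1.7];print(d@ux,d@uy)
c=imaging.read_camera("wrist");save(c,"w2");
for b in brass(c): print(b[1:])
E
```

```text
[620.49663135 166.74242944  70.09777006] [-3.14083823e+00 -1.99756629e-03 -2.41409261e-01] [ 0.09600001  1.00595813 -1.14262453] 0.006829333028632068
-1.0158385820703384 173.12293501031584
(np.float64(154.69125640627428), np.float64(48.10063674483615), ((736.558349609375, 215.03070068359375), (32.547698974609375, 36.56003189086914), 57.306427001953125), np.float64(82.91129603706537))
(np.float64(460.6667500416875), np.float64(247.98941137235283), ((608.4752197265625, 98.03302764892578), (90.7779541015625, 41.23518753051758), 76.179443359375), np.float64(85.61417429942982))
```

View pics/w2.png

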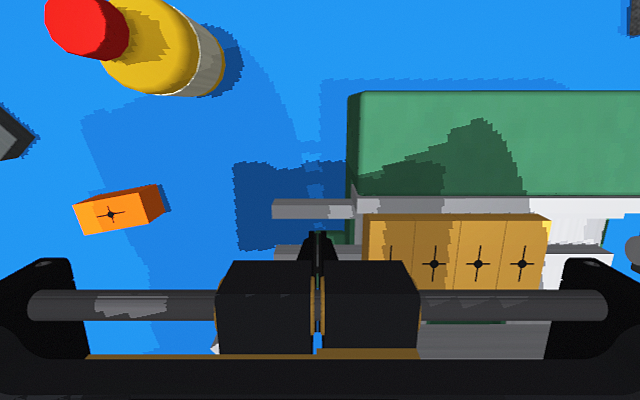

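The closed fingers are centred between the parallels, about 15 mm behind the tail, and clear of the bottle and jaws. I'll push along tool +y (vice -y).

step_arm --increments '[{"slide":[0,0.005,0.002],"roll":0},{"slide":[0,0.01,0.003],"roll":0},{"slide":[0,0.014,0.003],"roll":0},{"slide":[0,0.018,0.003],"roll":0},{"slide":[0,0.023,0.003],"roll":0}]'

```text
t: 4.95
eef_pos: [614.6, 144.8, 65.8]
tcp_rot: [-3.141, -0.001, -0.241]
ft_force: [1.6, 5.3, 0.9]
opening: 0.001
grip_force: 2.6
```

step_arm --increments '[{"slide":[0,0.005,0],"roll":0},{"slide":[0,0.01,0],"roll":0},{"slide":[0,0.015,0],"roll":0},{"slide":[0,0.02,0],"roll":0},{"slide":[0,0.025,0],"roll":0}]'

```text
t: 5.58
eef_pos: [608.6, 120.6, 65.8]
tcp_rot: [-3.141, -0.001, -0.241]
ft_force: [1.3, 5.5, 0.5]
opening: 0.005
grip_force: 2.6
```

```bash
cat >> h.py <<'E'
def rep():
    s=state();th=-0.239;ux=np.array([np.cos(th),np.sin(th)]);uy=np.array([-ux[1],ux[0]])
    d=np.array(s["eef_pos"][:2])-[580.5,-1.7];print(s["t"],"tcp x,y in stop",d@ux,d@uy,s["eef_pos"][2],s["ft_force"],s["tcp_rot"][2])
    return ux,uy
E
python3 - <<'E'
from h import *
ux,uy=rep()
c=imaging.read_camera("scene")
for b in brass(c): print(b[1:], (np.array(b[3][0])-[580.5,-1.7])@uy)
E
```

```text
5.575 tcp x,y in stop -1.6100428695187539 125.46461768775488 65.81574786504225 [1.28023277 5.50188596 0.46221332] -0.24124545174908296
(np.float64(341.58198614318707), np.float64(188.48960739030022), ((601.2694702148438, 68.5771255493164), (86.24610137939453, 52.032752990722656), 74.55265808105469), np.float64(82.98486636942545)) 73.19629271192895
(np.float64(414.77386934673365), np.float64(216.20100502512562), ((748.1702880859375, 216.23245239257812), (31.77950668334961, 31.85251808166504), 82.76335906982422), np.float64(81.91958147821776)) 251.43054765926328
```

step_arm --increments '[{"slide":[0,0.005,0],"roll":0},{"slide":[0,0.01,0],"roll":0},{"slide":[0,0.014,0],"roll":0},{"slide":[0,0.017,0],"roll":0},{"slide":[0,0.02,0],"roll":0}]'

```text
t: 6.25
eef_pos: [603.8, 101.2, 65.8]
tcp_rot: [-3.141, -0.001, -0.241]
ft_force: [0.3, 6.0, 1.0]
opening: 0.009
grip_force: 2.7
```

step_arm --increments '[{"slide":[0,0.001,0],"roll":0},{"slide":[0,0.002,0],"roll":0},{"slide":[0,0.003,0],"roll":0}]'

```text
t: 6.62
eef_pos: [603.1, 98.3, 65.8]
tcp_rot: [-3.141, -0.001, -0.241]
ft_force: [1.6, 6.4, -0.0]
opening: 0.005
grip_force: 2.8
```

step_arm --increments '[{"slide":[0,0.001,0],"roll":0},{"slide":[0,0.002,0],"roll":0}]'

```text
t: 6.88
eef_pos: [602.6, 96.4, 65.7]
tcp_rot: [-3.141, -0.001, -0.241]
ft_force: [1.7, 4.7, 0.8]
opening: 0.007
grip_force: 2.8
```

step_arm --increments '[{"slide":[0,0.001,0],"roll":0},{"slide":[0,0.002,0],"roll":0}]'

```text
t: 7.12
eef_pos: [602.1, 94.4, 65.7]
tcp_rot: [-3.141, -0.001, -0.241]
ft_force: [0.9, 4.3, 1.6]
opening: 0.005
grip_force: 2.8
```

step_arm --increments '[{"slide":[0,0.001,0],"roll":0},{"slide":[0,0.001,0],"roll":0}]'

```text
t: 7.38
eef_pos: [601.9, 93.4, 65.7]
tcp_rot: [-3.141, -0.0, -0.241]
ft_force: [1.1, 4.0, 0.3]
opening: 0.002
grip_force: 2.5
```

step_arm --increments '[{"slide":[0,0.001,0],"roll":0},{"slide":[0,0.001,0],"roll":0}]'

```text
t: 7.62
eef_pos: [601.6, 92.3, 65.7]
tcp_rot: [-3.141, -0.0, -0.241]
ft_force: [1.5, 5.0, 0.1]
opening: 0.006
grip_force: 2.5
```

```bash
python3 - <<'E'
from h import *
ux,uy=rep()
c=imaging.read_camera("wrist");
for b in brass(c): print(b[1:], (np.array(b[3][0])-[580.5,-1.7])@uy)
i=c["color"][160:320,300:640,::-1]
cv2.imwrite("pics/w3.png",cv2.resize(i,None,fx=2.3,fy=2.3,interpolation=cv2.INTER_CUBIC))
E
```

```text
7.625 tcp x,y in stop -1.740393418453209 96.34516373183733 65.732268462792 [1.53870979 4.97594041 0.08635681] -0.24118797383289792
(np.float64(17.08992926911418), np.float64(50.14584035028629), ((728.4198608398438, 196.275634765625), (1.607069730758667, 13.768767356872559), 61.571372985839844), np.float64(75.45616584628056)) 227.36545700095533
(np.float64(432.9769770706598), np.float64(246.85353299017314), ((595.5900268554688, 40.42791748046875), (88.9361801147461, 39.611289978027344), 76.18496704101562), np.float64(85.64130344798025)) 44.502719214200866
```

View pics/w3.png

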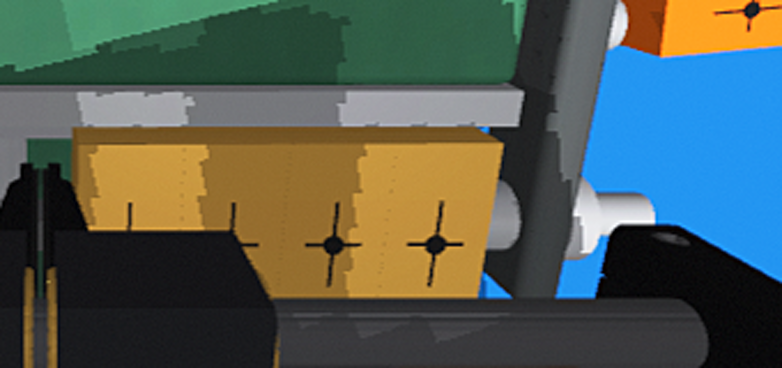

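The row is closed, with its leading face right by the stop screw (crop 500,215), but the force hasn't risen yet. I'll keep creeping.

step_arm --increments '[{"slide":[0,0.001,0],"roll":0},{"slide":[0,0.001,0],"roll":0}]'

```text
t: 7.92
eef_pos: [601.3, 91.3, 65.7]
tcp_rot: [-3.141, -0.0, -0.241]
ft_force: [1.1, 5.5, 1.3]
opening: 0.008
grip_force: 2.5
```

step_arm --increments '[{"slide":[0,0.001,0],"roll":0},{"slide":[0,0.001,0],"roll":0}]'

```text
t: 8.18
eef_pos: [601.3, 90.8, 65.7]
tcp_rot: [-3.141, -0.001, -0.241]
ft_force: [2.5, 7.9, 1.8]
opening: 0.001
grip_force: 4.3
```

step_arm --increments '[{"slide":[0,0.001,0],"roll":0},{"slide":[0,0.001,0],"roll":0}]'

```text
t: 8.43
eef_pos: [601.3, 90.7, 65.8]
tcp_rot: [-3.139, -0.001, -0.241]
ft_force: [2.5, 14.5, 0.1]
opening: 0.005
grip_force: 7.4
```

The force is rising and the motion has stalled, so the row is home. One more press and a hold, then I back off and lift.

step_arm --increments '[{"slide":[0,0.001,0],"roll":0},{"slide":[0,0.001,0],"roll":0},{"slide":[0,0.001,0],"roll":0}]'

```text
t: 8.8
eef_pos: [601.4, 90.5, 66.0]
tcp_rot: [-3.138, -0.002, -0.241]
ft_force: [4.7, 20.0, 1.2]
opening: 0.007
grip_force: 10.4
```

step_arm --increments '[{"slide":[0,-0.005,0],"roll":0},{"slide":[0,-0.015,0],"roll":0},{"slide":[0,-0.025,-0.04],"roll":0},{"slide":[0,-0.025,-0.1],"roll":0},{"slide":[0,-0.025,-0.16],"roll":0}]'

```text
t: 9.43
eef_pos: [606.1, 112.6, 227.1]
tcp_rot: [3.141, 0.001, -0.241]
ft_force: [-0.3, 0.0, 0.5]
opening: 0.004
grip_force: 0.0
```

```bash
python3 - <<'E'
from h import *
ux,uy=rep()
c=imaging.read_camera("wrist");save(c,"w4")
for b in brass(c): print(b[1:], (np.array(b[3][0])-[580.5,-1.7])@uy,(np.array(b[3][0])-[580.5,-1.7])@ux)
for n in ["wrist","top","scene"]:
    k=c if n=="wrist" else imaging.read_camera(n)
    for m in mark_of(n,"jaw_back")[:1]: 
        p=at_z(k,m["uv"],61);q=p[:2]-[580.5,-1.7];print(n,m,p,q@ux-23,q@uy-74)
E
```

```text
9.425 tcp x,y in stop -2.140725708972614 117.11550250162601 227.12929302806896 [-0.25977106  0.04870576  0.54170354] -0.2411287828291897
(np.float64(173.3854041013269), np.float64(72.65802171290711), ((738.0145263671875, 215.09361267089844), (33.4018669128418, 38.435543060302734), 66.15728759765625), np.float64(82.10640500607923)) 247.91989388676453 101.71540063704393
(np.float64(393.995635194119), np.float64(185.44704801286468), ((589.8582763671875, 40.60223388671875), (89.5210952758789, 47.234222412109375), 76.1766586303711), np.float64(85.67715330968298)) 43.31519671215214 -0.9219881554995525
top {'uv': [294.0, 217.9], 'confidence': 0.57} [493.13103957  92.94454892  61.        ] -130.2908292663666 -2.728660436398968
scene {'uv': [333.8, 164.5], 'confidence': 0.82} [486.41459469  91.88913971  61.        ] -136.56651222925746 -5.344061695969046
```

View pics/w4.png

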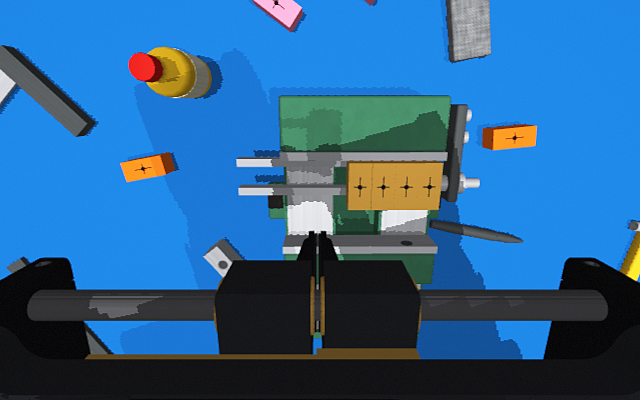

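The row sits closed against the stop at (443,187), beside the fixed jaw, and no blank moved when I withdrew. Next I go behind the sliding jaw.

step_arm --increments '[{"slide":[-0.05,0.021,0],"roll":0},{"slide":[-0.1,0.042,0],"roll":0},{"slide":[-0.145,0.063,0],"roll":0},{"slide":[-0.145,0.063,0],"roll":0},{"slide":[-0.145,0.063,0.05],"roll":0}]'

```text
t: 10.35
eef_pos: [452.5, 86.0, 176.5]
tcp_rot: [-3.14, -0.006, -0.241]
ft_force: [-0.2, -0.1, -1.6]
opening: 0.005
grip_force: 0.0
```

```bash
python3 - <<'E'
from h import *
ux,uy=rep()
c=imaging.read_camera("scene")
print(mark_of("scene","jaw_back")[:1],proj(c,[*(np.array([580.5,-1.7])+ux*(-147)+uy*54),62]))
i=c["color"][110:230,270:430,::-1]
cv2.imwrite("pics/s5.png",cv2.resize(i,None,fx=5,fy=5,interpolation=cv2.INTER_CUBIC))
E
```

```text
10.35 tcp x,y in stop -145.13695949955692 54.91218979214286 176.47379538794905 [-0.20426207 -0.09031068 -1.55006009] -0.24145319857085457
[{'uv': [335.7, 165.0], 'confidence': 0.95}] [327.32664969 156.84680465]
```

View pics/s5.png

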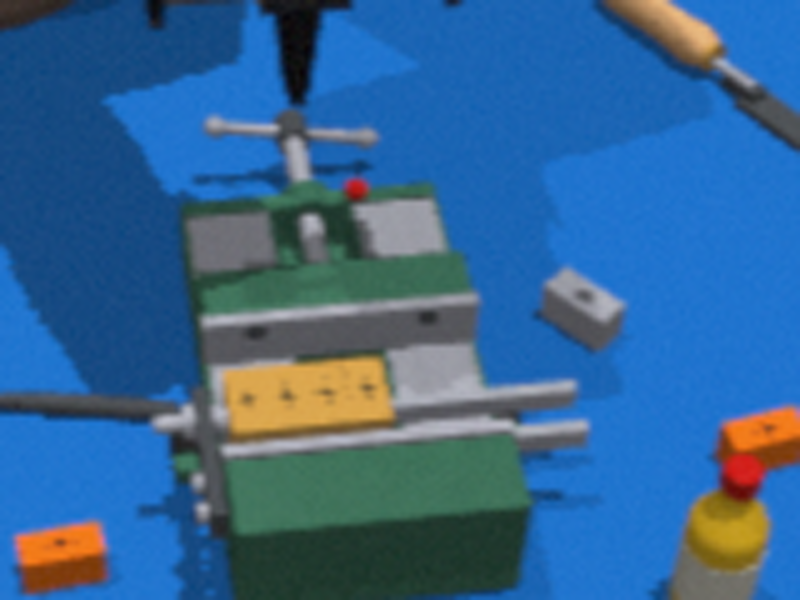

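The crop shows the fingers behind the vice. The target falls at about crop (286,234), between the jaw's back edge (y about 265) and the bracket (y about 190), so it's clear to go down.

step_arm --increments '[{"slide":[0,0,0.05],"roll":0},{"slide":[0,0,0.09],"roll":0},{"slide":[0,0,0.112],"roll":0},{"slide":[0,0,0.112],"roll":0}]'

```text
t: 10.95
eef_pos: [450.7, 86.0, 62.7]
tcp_rot: [3.141, 0.003, -0.241]
ft_force: [-0.6, -0.1, 0.2]
opening: 0.004
grip_force: 0.0
```

step_arm --increments '[{"slide":[0.005,0,0],"roll":0},{"slide":[0.01,0,0],"roll":0},{"slide":[0.015,0,0],"roll":0},{"slide":[0.02,0,0],"roll":0},{"slide":[0.025,0,0],"roll":0}]'

```text
t: 11.58
eef_pos: [474.9, 79.9, 63.7]
tcp_rot: [3.141, 0.001, -0.241]
ft_force: [-4.8, 1.8, 3.9]
opening: 0.003
grip_force: 2.6
```

step_arm --increments '[{"slide":[0.005,0,0],"roll":0},{"slide":[0.01,0,0],"roll":0},{"slide":[0.015,0,0],"roll":0},{"slide":[0.02,0,0],"roll":0},{"slide":[0.025,0,0],"roll":0}]'

```text
t: 12.2
eef_pos: [499.4, 73.9, 63.6]
tcp_rot: [3.141, 0.0, -0.241]
ft_force: [-4.2, 1.0, 3.3]
opening: 0.005
grip_force: 2.3
```

step_arm --increments '[{"slide":[0.004,0,0],"roll":0},{"slide":[0.007,0,0],"roll":0},{"slide":[0.01,0,0],"roll":0},{"slide":[0.012,0,0],"roll":0}]'

```text
t: 12.7
eef_pos: [511.0, 71.1, 63.6]
tcp_rot: [3.141, -0.0, -0.241]
ft_force: [-5.0, -0.8, 3.4]
opening: 0.001
grip_force: 2.1
```

step_arm --increments '[{"slide":[0.001,0,0],"roll":0},{"slide":[0.002,0,0],"roll":0},{"slide":[0.003,0,0],"roll":0}]'

```text
t: 13.08
eef_pos: [513.7, 70.4, 63.6]
tcp_rot: [3.141, 0.0, -0.241]
ft_force: [-5.0, -2.1, 1.9]
opening: 0.007
grip_force: 2.1
```

step_arm --increments '[{"slide":[0.001,0,0],"roll":0},{"slide":[0.002,0,0],"roll":0}]'

```text
t: 13.32
eef_pos: [514.8, 70.1, 63.6]
tcp_rot: [3.141, 0.002, -0.241]
ft_force: [-10.4, 1.6, 7.0]
opening: 0.008
grip_force: 5.1
```

step_arm --increments '[{"slide":[0.001,0,0],"roll":0},{"slide":[0.002,0,0],"roll":0}]'

```text
t: 13.58
eef_pos: [515.7, 69.9, 63.5]
tcp_rot: [3.141, 0.004, -0.241]
ft_force: [-15.2, 4.9, 10.9]
opening: 0.002
grip_force: 7.8
```

The jaw has met the blanks, so I press until it stalls.

step_arm --increments '[{"slide":[0.001,0,0],"roll":0},{"slide":[0.002,0,0],"roll":0}]'

```text
t: 13.82
eef_pos: [515.8, 69.8, 63.5]
tcp_rot: [3.14, 0.008, -0.241]
ft_force: [-23.9, 7.7, 18.2]
opening: 0.005
grip_force: 12.3
```

step_arm --increments '[{"slide":[0.001,0,0],"roll":0},{"slide":[0.002,0,0],"roll":0},{"slide":[0.002,0,0],"roll":0}]'

```text
t: 14.2
eef_pos: [515.8, 69.8, 63.5]
tcp_rot: [3.14, 0.012, -0.241]
ft_force: [-29.4, 9.8, 22.8]
opening: 0.007
grip_force: 15.4
```

```bash
python3 - <<'E'
from h import *
ux,uy=rep();print(state()["ft_force"])
O=np.array([580.5,-1.7])
c=imaging.read_camera("wrist");save(c,"w6")
for b in brass(c): print(b[1:],(np.array(b[3][0])-O)@uy,(np.array(b[3][0])-O)@ux)
c=imaging.read_camera("scene")
i=c["color"][130:230,280:440,::-1]
cv2.imwrite("pics/s6.png",cv2.resize(i,None,fx=5,fy=5,interpolation=cv2.INTER_CUBIC))
E
```

```text
14.2 tcp x,y in stop -79.78687130753883 54.15995153567099 63.530831729037644 [-29.41917667   9.76989994  22.82596112] -0.24093619621118245
[-29.41917667   9.76989994  22.82596112]
(np.float64(342.8139664564835), np.float64(96.57242740102089), ((589.8553466796875, 40.462684631347656), (88.68445587158203, 45.7688102722168), 76.21739959716797), np.float64(85.63456110284716)) 43.1789205692547 -0.8917989087306536
```

View pics/w6.png

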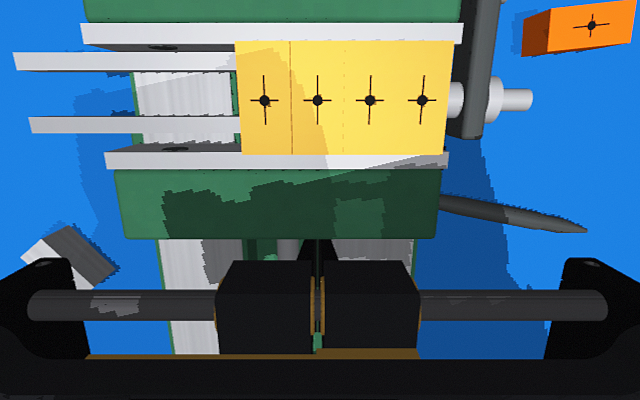

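The blanks are held between both jaws and closed against the stop at (455,100), and the jaw stalls at about 31 N. I'll back off and lift clear.

step_arm --increments '[{"slide":[-0.008,0,0],"roll":0},{"slide":[-0.025,0,0],"roll":0},{"slide":[-0.04,0,-0.02],"roll":0},{"slide":[-0.04,0,-0.08],"roll":0},{"slide":[-0.04,0,-0.14],"roll":0}]'

```text
t: 14.92
eef_pos: [483.3, 78.1, 205.5]
tcp_rot: [-3.141, -0.002, -0.241]
ft_force: [1.0, 0.4, 0.7]
opening: 0.0
grip_force: 0.0
```

step_arm --increments '[{"slide":[0.05,-0.02,-0.03],"roll":0},{"slide":[0.1,-0.02,-0.06],"roll":0},{"slide":[0.12,-0.02,-0.08],"roll":0},{"slide":[0.12,-0.02,-0.08],"roll":0},{"slide":[0.12,-0.02,-0.08],"roll":0}]'

```text
t: 15.55
eef_pos: [603.3, 69.0, 282.7]
tcp_rot: [3.141, 0.001, -0.241]
ft_force: [0.4, -0.1, 0.0]
opening: 0.004
grip_force: 0.0
```

```bash
python3 - <<'E'
from h import *
ux,uy=rep()
O=np.array([580.5,-1.7])
c=imaging.read_camera("wrist");save(c,"w7")
for b in brass(c): print(b[1:],(np.array(b[3][0])-O)@uy,(np.array(b[3][0])-O)@ux)
i=c["color"][80:280,200:520,::-1]
cv2.imwrite("pics/w7c.png",cv2.resize(i,None,fx=2.5,fy=2.5,interpolation=cv2.INTER_CUBIC))
E
```

```text
15.55 tcp x,y in stop 5.365833391814217 74.07911732474784 282.696601608359 [ 0.37389124 -0.06415071  0.00107362] -0.241155180222564
(np.float64(155.70635559131134), np.float64(84.02172164119067), ((738.3964233398438, 213.94261169433594), (34.397029876708984, 37.71195602416992), 70.05257415771484), np.float64(81.92615011149343)) 246.8920168092993 102.35892006906862
(np.float64(344.4598381070984), np.float64(179.57627646326276), ((590.2853393554688, 39.90531921386719), (88.14106750488281, 47.04767608642578), 76.17790222167969), np.float64(85.68162568532199)) 42.73919082600737 -0.3420829250333151
```

View pics/w7c.png

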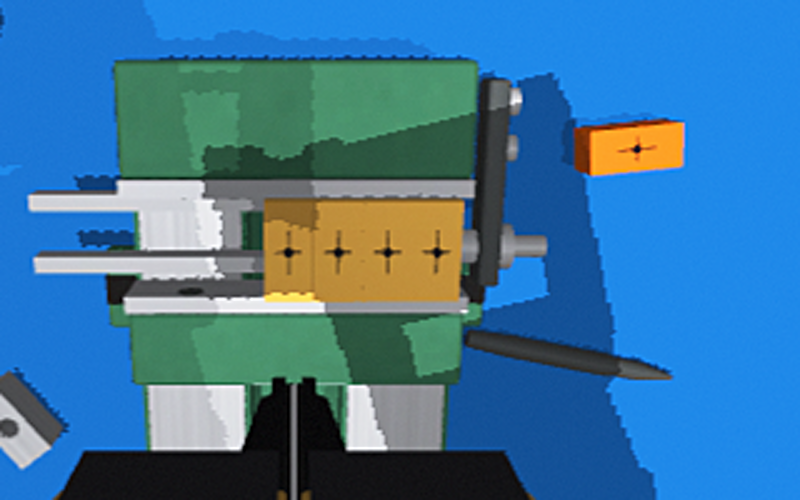

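The final view shows the closed row (crop 263–463) against the stop and both jaws, with a measured length of 88 mm. The robot is clear, so I hand in.

```bash
python3 -c "
from cell import env
print(env.job_done())"
```

```text
the job is handed in; nothing more can be done
None
```

I handed the job in at about 15.6 s: the four blanks are in a closed row against the work stop, the sliding jaw holds them against the fixed jaw, and the robot is clear (the hand-in call gave no verdict).

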